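# Tip the portable drive out of its desk dock and lay it on the notebook

### The job

The longer of the two flat metal drives lying flush in the wooden desk dock is going out with the notebook. Press down its thumb end, beside the low end of the dock, so that its other end tips up, take it by the raised end, and lay it flat, face up, on the middle of the notebook's cover; set it down, do not drop it. Leave the shorter drive lying in its well.

Things in the scene. Friction and masses are not known exactly. Their poses are not given: they have to be found in the camera images.
- long_slab_mid (a point): Centre (half-way up) of the longer drive: a loose aluminium slab 100 long (its x) x 40 wide (y) x 10 mm thick (z up), 40 to 85 g, lying flush in one of the dock's wells. A grey band and the port are at its +x end, which tips up; -x is the thumb end. Fully tipped, its +x end stands about 25 mm above the dock's rim; there it is pinched across the 40 mm width, 35 to 42 mm from the centre.
- long_slab_press (a point): Point to press, on the top face of the longer drive, on its long centre line 8 mm from its thumb (-x) end; axes as long_slab_mid. Pressing here takes 2 to 6 N; it sinks about 10 mm until the cradle reaches its stop.
- short_slab_mid (a point): Centre of the shorter drive, an aluminium slab 70 x 40 x 10 mm, which lies in the other well and is to be left alone; axes alike.
- dock: Fixed wooden dock, 130 (x) x 118 (y) x 34 mm high; two equal wells along x, 44 mm wide, centred at y = +27 and -27; either may hold the longer drive. Walls are flush with the drives' tops, but the -x (robot side) end wall is 14 mm high. In each a stiff-hinged cradle (axle along y at x = -12, z = 20) tips its drive +x end up, 0 to 0.4 rad, and stays where left. Origin: centre of underside.
- notebook: Brownish grey hard-cover notebook lying flat and shut, loose, 210 (its x) x 151 (its y) x 17 mm thick. Origin: centre of its underside; z up.
There are look-alikes about, which are no part of the job. Leave any purple or yellow look-alike of the part that bears short_slab_mid alone.

How it is judged (in metres and radians):
On the way:
1. the longer drive lies in its well with its far end tipped up by at least 0.28 rad (16 degrees) (angle between long_slab_mid's own z axis and vertical between 0.28 and 0.7 rad and horizontal distance between long_slab_mid and dock below 0.05 m and height (world z) of long_slab_mid below 0.055 m), for 0.2 s.
At the end, for the whole second after the job is handed in: The longer drive rests flat and face up (within 10 degrees) on the notebook's cover, its centre within 35 mm of the notebook's centre, and the notebook lies on the desk; the shorter drive lies in its well; all released and at rest (horizontal distance between long_slab_mid and notebook below 0.035 m and z of long_slab_mid in the frame of notebook between 0.017 and 0.028 m and angle between long_slab_mid's own z axis and vertical below 0.17 rad and height (world z) of notebook below 0.005 m and linear speed of long_slab below 0.02 m/s and horizontal distance between short_slab_mid and dock below 0.05 m and height (world z) of short_slab_mid below 0.045 m); the robot touches nothing.
It fails at once if the shorter drive is moved by more than 15 mm (distance of short_slab_mid from where it was at the start of the episode above 0.015 m).
It fails at once if the longer drive is dropped from more than about 3 cm (contact force between long_slab and anything else below 0.02 N and linear speed of long_slab above 0.75 m/s).
It also fails if it takes over 48 s, if anything falls off the work surface, if the arm or the gripper's body presses on something with over 40 N, if the wrist force passes 120 N, or if a joint passes its speed limit or range.

### The arm

A 6-joint arm with a two-finger parallel gripper is mounted at the origin on a cart in front of the work surface, level with it; the furniture and walls round the work are solid. World frame = base frame: x ahead of the robot, y to its left, z up, the work surface at z = 0. Lengths are in mm, angles in rad, forces in N, time in s.
With the tool pointing down it reaches from about 350 to 975 mm from the base axis. Payload 17.4 kg.
Tool frame: the origin (TCP) lies on the centre line of the jaws, within the pads' length; the fingertips stand 22 mm ahead of it and the grasp point (between the pads) lies 3 mm ahead of it; z points along the fingers, y is the line along which they close (so a half turn about z gives the same grasp; the last joint's range is limited). The gripper opens to 85 mm and grips with 20 to 120 N. Pads are 22 mm wide; open, the fingers measure 114 mm over their backs; the gripper's body (76 mm by 85 mm) begins 54 mm behind the grasp point. The pads swing forward as they close: fully open they stand 13 mm farther back than shut.
Start: joints at [1.147, 0.116, 1.442, -0, 1.584, -0.038], TCP at [254.011, 625.389, 253.303] pointing down, gripper open.
Joint ranges: [-2.83, 2.83], [-0.83, 2.19], [0.07, 2.5], [-1.14, 4.28], [0.01, 3], [-2.97, 2.97]. Speed limits (rad/s): [1.89, 1.89, 2.22, 3.14, 3.14, 3.14].

### API

Orientations are given as a unit quaternion [w, x, y, z].
In Python, from station import env, grab_frame, camera_params gives the robot as it stands.
- The arm moves only by the tool arm_command, never from a script. Its argument "motion" is a list of rows, each an object of numbers: "dx", "dy", "dz": the shift along the world's x, y, z in m; "ax", "ay", "az": the turn, a rotation vector about the world's x, y, z in degrees; "grip": the opening, from -1 (shut) to 1 (fully open). A call has 1 to 10 rows; each row is the pose to reach, as a shift and turn from the pose commanded when the call began; what a row does not reach only later rows make up. A row lasts 1/8 s, in which the tool goes at most 62.5 mm and 10.7 degrees, less where a joint would pass 70% of its speed; a pose out of reach is approached as far as the arm can. A call with a gripper value outside its range is refused whole. The fingers move at their own pace and stop on an object; the grip force is fixed at half the most. Time passes only in rows, so rows that repeat a pose let the fingers close. It gives the time, the measured TCP pose, the force, the opening and the grip force at its end, in the units of the state.
- env.read_state(): the state, without advancing time (a new reading comes with each control period).
- grab_frame(name): name is "scene" or "top"; returns the picture (420x560x3 uint8, red, green, blue); there is no depth.
- camera_params(name): a dict with "fovy" (degrees; the focal length in pixels is half the picture's height over the tangent of half this angle, whatever the lens; pixels are square), "cx", "cy" (the principal point, pixels), "world_from_camera" (4x4, takes a point from camera to world coordinates). Camera axes: x right, y up, looking along -z (the intrinsics and any distortion apply to the point x, -y, -z); pixel columns grow to the right and rows downward; lengths in mm; the calibration is good to about 2 mm. A picture is of the moment at which its call begins. camera_params takes no time and is no camera call.
- env.sign_off(): hands the job in; it is judged then, once.
The state is a dict: "t": time; "joints": joint angles; "qd": joint speeds; "tau": joint torques, N m; "ee_pos": TCP position; "eef_rot": TCP orientation; "force": force on the tool from outside, world axes, zero at the start; "moment": the same for the moment, N m; "gripper_width": finger opening in mm; "finger_force": force on a finger pad.
Only numpy, scipy, OpenCV 4.12 (cv2) and the standard library are available. Lean on these libraries where they do the work, as an engineer would, in place of code of your own. Each camera call takes 0.05 s, during which the arm holds its last target. There are 200 camera calls.

## Working session

There is one attempt and no reset: what is moved stays moved. The work goes in short steps, Python scripts to look and compute and a tool call to move; the robot and the scene stay as the last step left them, time stands still between calls to the robot, and variables do not carry over. Pictures are saved under pics/ and viewed, at most 10 in all, crops included, and the job is handed in when it is done.

Besides the shell and the picture viewer there is one more tool, called after "Call:" as a command line: name --argument value ..., lists and objects as JSON in quotes. arm_command: Moves the arm, as the interface text tells. Its arguments: {"type":"object","properties":{"motion":{"type":"array","items":{"type":"object","properties":{"dx":{"type":"number"},"dy":{"type":"number"},"dz":{"type":"number"},"ax":{"type":"number"},"ay":{"type":"number"},"az":{"type":"number"},"grip":{"type":"number"}}}}},"required":["motion"]}

```bash
mkdir -p pics
python3 - <<'E'
from station import env, grab_frame, camera_params
import cv2
for n in("scene","top"):
    f=grab_frame(n); cv2.imwrite(f"pics/{n}0.png",f[:,:,::-1]); print(n,camera_params(n))
print(env.read_state())
E
```

```text
scene {'fovy': 50.01089415331232, 'cx': 275.86426524705735, 'cy': 206.0555256059807, 'world_from_camera': array([[ 8.05887019e-01,  3.93900296e-01, -4.42027906e-01,
        -2.20520152e+01],
       [-5.92058075e-01,  5.40748901e-01, -5.97543189e-01,
        -6.17957133e+02],
       [ 3.65366589e-03,  7.43258490e-01,  6.68994371e-01,
         7.17026648e+02],
       [ 0.00000000e+00,  0.00000000e+00,  0.00000000e+00,
         1.00000000e+00]])}
top {'fovy': 42.484917327472104, 'cx': 274.2042677845776, 'cy': 213.46610287453998, 'world_from_camera': array([[-2.07493230e-02,  9.91576968e-01, -1.27845930e-01,
         3.05316706e+02],
       [-9.99624499e-01, -2.28648156e-02, -1.51017164e-02,
        -5.47722249e+01],
       [-1.78976878e-02,  1.27484573e-01,  9.91679059e-01,
         1.10084186e+03],
       [ 0.00000000e+00,  0.00000000e+00,  0.00000000e+00,
         1.00000000e+00]])}
{'t': 0.1, 'joints': array([ 1.14717817e+00,  1.16429624e-01,  1.44217206e+00,  1.88368855e-05,
        1.58398682e+00, -3.77951905e-02]), 'qd': array([-2.30922891e-03,  5.12066518e-05, -5.32709687e-04,  1.05258939e-03,
        5.58177611e-04,  8.65593400e-05]), 'tau': array([ 1.40036522e-03, -7.33662629e+01, -6.33795691e+01, -6.53276925e-05,
        5.24344883e-03, -3.03582601e-05]), 'ee_pos': array([253.96176968, 625.2557012 , 252.65804175]), 'eef_rot': array([-1.23026370e-04,  1.91717036e-01,  9.81450116e-01, -4.82578674e-04]), 'force': array([-0.55682355, -0.15721083,  0.66259448]), 'moment': array([-0.02057855, -0.00209012,  0.03989619]), 'finger_force': 0.0, 'gripper_width': 85.34364882819271}
```

View pics/top0.png

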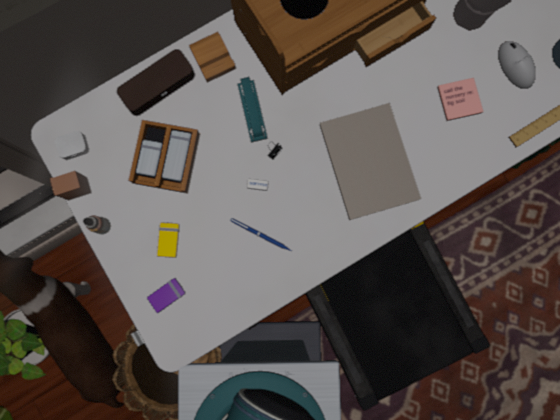

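View pics/scene0.png

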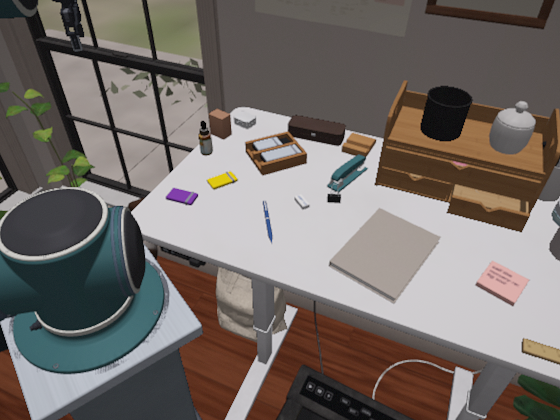

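The top view shows the dock at about (165,157), with the longer drive in its right well (~(175,155)), and the notebook at about (370,160). I'll measure both, and enlarge the dock.

```bash
cat > h.py <<'E'
import numpy as np,cv2
from station import env, grab_frame, camera_params
def ray(n,uv):
    c=camera_params(n);f=210/np.tan(np.radians(c["fovy"]/2));T=np.array(c["world_from_camera"])
    d=np.array([(uv[0]-c["cx"])/f,-(uv[1]-c["cy"])/f,-1]);return T[:3,3],T[:3,:3]@d
def onz(n,uv,z):
    o,d=ray(n,uv);return o+d*(z-o[2])/d[2]
def proj(n,p):
    c=camera_params(n);f=210/np.tan(np.radians(c["fovy"]/2));T=np.array(c["world_from_camera"])
    q=T[:3,:3].T@(np.array(p)-T[:3,3]);return c["cx"]-f*q[0]/q[2],c["cy"]+f*q[1]/q[2]
def rect(n,m,z,box):
    k=np.zeros_like(m);x0,y0,x1,y1=box;k[y0:y1,x0:x1]=m[y0:y1,x0:x1]
    c=max(cv2.findContours(k,0,2)[0],key=cv2.contourArea)
    P=np.array([onz(n,p,z)[:2] for p in c[:,0].astype(float)],np.float32)
    return cv2.minAreaRect(P),cv2.contourArea(c)
E
python3 - <<'E'
from h import *
b=cv2.imread("pics/top0.png");hsv=cv2.cvtColor(b,cv2.COLOR_BGR2HSV)
print(hsv[160,370],hsv[160,172],hsv[165,148],hsv[160,300],hsv[187,150],hsv[135,153])
wood=cv2.inRange(hsv,(3,70,30),(25,255,255))
gr=((abs(hsv[:,:,2].astype(int)-hsv[160,370][2])<25)&(hsv[:,:,1]>12)).astype(np.uint8)*255
R,a=rect("top",wood,34,(120,110,210,205));print("dock",R,a,cv2.boxPoints(R))
R,a=rect("top",gr,17,(310,90,430,230));print("nb",R,a)
cv2.imwrite("pics/dk.png",cv2.resize(b[110:205,115:215],None,fx=6,fy=6,interpolation=cv2.INTER_CUBIC))
E
```

```text
[ 16  29 114] [107  13 142] [110  10 147] [  0   2 148] [120   4 137] [165  19  27]
dock ((566.645263671875, 183.54151916503906), (120.03974914550781, 131.4447479248047), 78.29317474365234) 3587.0 [[490.11172  138.10547 ]
 [618.8222   111.434814]
 [643.17883  228.97757 ]
 [514.4683   255.64822 ]]
nb ((550.3479614257812, -234.66563415527344), (210.74472045898438, 152.34066772460938), 15.073974609375) 7302.0
```

View pics/dk.png

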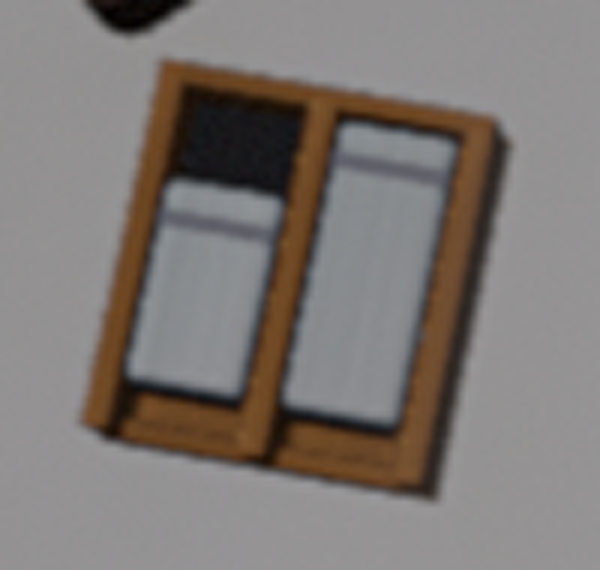

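The crop shows the longer drive in the right well (crop corners about (342,122), (460,140), (398,430), (282,408)) with its band at the far end. The shorter drive is in the left well. I'll work out the drive's pose next.

Run:
```python
from h import *
b=cv2.imread("pics/top0.png");hsv=cv2.cvtColor(b,cv2.COLOR_BGR2HSV)
box=np.array([(342,122),(460,140),(398,430),(282,408)])/6.+[115-.4,110-.4]
P=np.array([onz("top",p,34)[:2] for p in box],np.float32);R=cv2.minAreaRect(P);print(P,R)
m=cv2.inRange(hsv,(90,0,85),(125,255,255));k=np.zeros_like(m);cv2.fillConvexPoly(k,(np.round((box-box.mean(0))*1.06+box.mean(0))).astype(int),255)
R2,a=rect("top",m&k,34,(0,0,559,419));print(R2,a)
x=(P[0]+P[1]-P[2]-P[3])/2;u=x/np.linalg.norm(x);print("yaw",np.degrees(np.arctan2(*u[::-1])))
D=np.array([566.6,183.5]);c=np.array(R[0]);v=np.array([-u[1],u[0]]);print("slab in dock",(c-D)@u,(c-D)@v)
print("press",c-42*u,"grasp",c+38*u)
print("scene check",proj("scene",[*c,34]),proj("scene",[*D,34]))
s=cv2.imread("pics/scene0.png");cv2.circle
for p in [c,c-42*u,c+50*u]: cv2.circle(s,tuple(int(q) for q in np.round(proj("scene",[*p,34]))),1,(0,0,255),-1)
for p in [(+105,75),(105,-75),(-105,75),(-105,-75)]:
    w=np.array([550.3,-234.7]);t=np.radians(15.1);q=w+[p[0]*np.cos(t)-p[1]*np.sin(t),p[0]*np.sin(t)+p[1]*np.cos(t)]
    cv2.circle(s,tuple(int(z) for z in np.round(proj("scene",[*q,17]))),1,(0,0,255),-1)
cv2.imwrite("pics/sc.png",cv2.resize(s[120:300,240:445],None,fx=3,fy=3))
```

```text
[[619.3555  167.0888 ]
 [612.0278  126.89038]
 [512.52106 147.86032]
 [520.97876 186.96754]] ((566.4857788085938, 157.35919189453125), (40.84552764892578, 101.6922836303711), 78.09967041015625)
((566.9441528320312, 157.97410583496094), (40.36725997924805, 99.4209213256836), 78.48117065429688) 882.0
yaw -11.663618
slab in dock 5.17290645012688 -25.624128632457
press [525.35301971 165.85014248] grasp [603.70113373 149.67690372]
scene check (np.float64(280.7340719360981), np.float64(151.35368419373773)) (np.float64(274.8788694456779), np.float64(146.73230881424368))
```

View pics/sc.png

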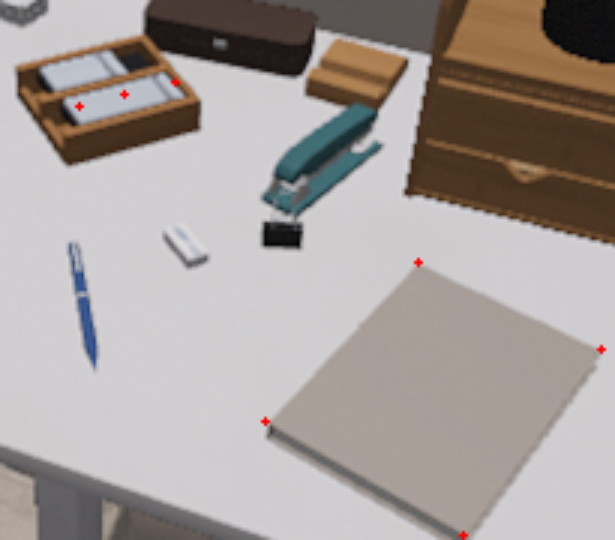

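The projected points land on the drive and on the notebook corners in the second view, so the positions agree. The drive's centre is about (566.7,157.6) with yaw -11.7°, and the notebook's is (550,-235) with yaw 15°. Now I'll go above the press point with the jaws shut.

Call:
arm_command --motion '[{"dx":0.27,"dy":-0.459,"dz":-0.16,"az":10.4,"grip":-1},{"dx":0.27,"dy":-0.459,"dz":-0.16,"az":10.4,"grip":-1},{"dx":0.27,"dy":-0.459,"dz":-0.16,"az":10.4,"grip":-1},{"dx":0.27,"dy":-0.459,"dz":-0.16,"az":10.4,"grip":-1},{"dx":0.27,"dy":-0.459,"dz":-0.16,"az":10.4,"grip":-1},{"dx":0.27,"dy":-0.459,"dz":-0.16,"az":10.4,"grip":-1},{"dx":0.27,"dy":-0.459,"dz":-0.16,"az":10.4,"grip":-1},{"dx":0.27,"dy":-0.459,"dz":-0.16,"az":10.4,"grip":-1},{"dx":0.27,"dy":-0.459,"dz":-0.16,"az":10.4,"grip":-1},{"dx":0.27,"dy":-0.459,"dz":-0.16,"az":10.4,"grip":-1}]'

```text
validation failed for argument at $.mo...
```

Call:
arm_command --motion '[{"dx":0.27,"dy":-0.459,"dz":-0.16,"ax":0,"ay":0,"az":10.4,"grip":-1}]'

```text
t: 0.22
ee_pos: [283.6, 575.0, 235.2]
eef_rot: [-0.0, 0.099, 0.995, 0.0]
force: [1.5, 0.9, 0.5]
gripper_width: 69.8
finger_force: 0.0
```

Call:
arm_command --motion '[{"dx":0.239,"dy":-0.407,"dz":-0.142,"ax":0,"ay":0,"az":0,"grip":-1},{"dx":0.239,"dy":-0.407,"dz":-0.142,"ax":0,"ay":0,"az":0,"grip":-1},{"dx":0.239,"dy":-0.407,"dz":-0.142,"ax":0,"ay":0,"az":0,"grip":-1},{"dx":0.239,"dy":-0.407,"dz":-0.142,"ax":0,"ay":0,"az":0,"grip":-1},{"dx":0.239,"dy":-0.407,"dz":-0.142,"ax":0,"ay":0,"az":0,"grip":-1},{"dx":0.239,"dy":-0.407,"dz":-0.142,"ax":0,"ay":0,"az":0,"grip":-1},{"dx":0.239,"dy":-0.407,"dz":-0.142,"ax":0,"ay":0,"az":0,"grip":-1},{"dx":0.239,"dy":-0.407,"dz":-0.142,"ax":0,"ay":0,"az":0,"grip":-1},{"dx":0.239,"dy":-0.407,"dz":-0.142,"ax":0,"ay":0,"az":0,"grip":-1},{"dx":0.239,"dy":-0.407,"dz":-0.142,"ax":0,"ay":0,"az":0,"grip":-1}]'

```text
t: 1.48
ee_pos: [523.2, 166.9, 93.2]
eef_rot: [-0.0, 0.102, 0.995, 0.0]
force: [0.8, 0.8, -0.7]
gripper_width: -0.2
finger_force: 0.0
```

Call:
arm_command --motion '[{"dx":0,"dy":0,"dz":-0.02,"ax":0,"ay":0,"az":0,"grip":-1},{"dx":0,"dy":0,"dz":-0.033,"ax":0,"ay":0,"az":0,"grip":-1},{"dx":0,"dy":0,"dz":-0.036,"ax":0,"ay":0,"az":0,"grip":-1},{"dx":0,"dy":0,"dz":-0.038,"ax":0,"ay":0,"az":0,"grip":-1},{"dx":0,"dy":0,"dz":-0.04,"ax":0,"ay":0,"az":0,"grip":-1},{"dx":0,"dy":0,"dz":-0.042,"ax":0,"ay":0,"az":0,"grip":-1}]'

```text
t: 2.22
ee_pos: [523.4, 166.9, 51.6]
eef_rot: [0.0, 0.102, 0.995, 0.0]
force: [-5.1, 1.1, 5.0]
gripper_width: 0.3
finger_force: 2.7
```

Call:
arm_command --motion '[{"dx":0,"dy":0,"dz":-0.0015,"ax":0,"ay":0,"az":0,"grip":-1},{"dx":0,"dy":0,"dz":-0.003,"ax":0,"ay":0,"az":0,"grip":-1},{"dx":0,"dy":0,"dz":-0.0045,"ax":0,"ay":0,"az":0,"grip":-1}]'

```text
t: 2.6
ee_pos: [523.1, 166.9, 46.9]
eef_rot: [-0.0, 0.102, 0.995, 0.0]
force: [-11.4, 0.3, 17.1]
gripper_width: 0.3
finger_force: 10.0
```

Run:
```python
from h import *
f=grab_frame("scene")[:,:,::-1]
cv2.imwrite("pics/a.png",cv2.resize(f[100:200,220:340],None,fx=5,fy=5,interpolation=cv2.INTER_CUBIC))
print(env.read_state()["force"])
```

```text
[-10.37408487  -0.65987384  10.91861496]
```

View pics/a.png

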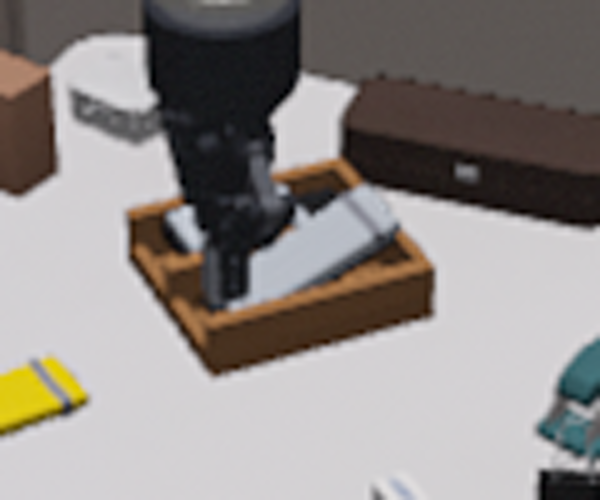

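The drive is tipped to the stop (band end raised, jaw tip on the thumb end). I'll lift off clear of the cameras, tilt the tool to match and open the jaws partly.

Call:
arm_command --motion '[{"dx":0,"dy":0,"dz":0.03,"ax":0,"ay":0,"az":0,"grip":-1},{"dx":0,"dy":0.01,"dz":0.09,"ax":0,"ay":0,"az":0,"grip":0},{"dx":-0.03,"dy":0.06,"dz":0.1,"ax":-2,"ay":-9.7,"az":0,"grip":0.4},{"dx":-0.03,"dy":0.12,"dz":0.1,"ax":-4.6,"ay":-22.4,"az":0,"grip":0.4},{"dx":-0.03,"dy":0.15,"dz":0.1,"ax":-4.6,"ay":-22.4,"az":0,"grip":0.4},{"dx":-0.03,"dy":0.15,"dz":0.1,"ax":-4.6,"ay":-22.4,"az":0,"grip":0.4}]'

```text
t: 3.4
ee_pos: [492.5, 318.8, 146.5]
eef_rot: [0.198, 0.098, 0.975, -0.02]
force: [0.6, 0.2, -0.5]
gripper_width: 59.7
finger_force: 0.0
```

Run:
```python
from h import *
o=[]
for n,(x0,y0) in (("top",(120,110)),("scene",(230,115))):
    f=grab_frame(n)[:,:,::-1];cv2.imwrite(f"pics/{n}2.png",f)
    o.append(cv2.resize(f[y0:y0+95,x0:x0+95],None,fx=4.2,fy=4.2,interpolation=cv2.INTER_CUBIC))
cv2.imwrite("pics/b.png",np.hstack(o)); print(o[0].shape)
```

```text
(399, 399, 3)
```

View pics/b.png

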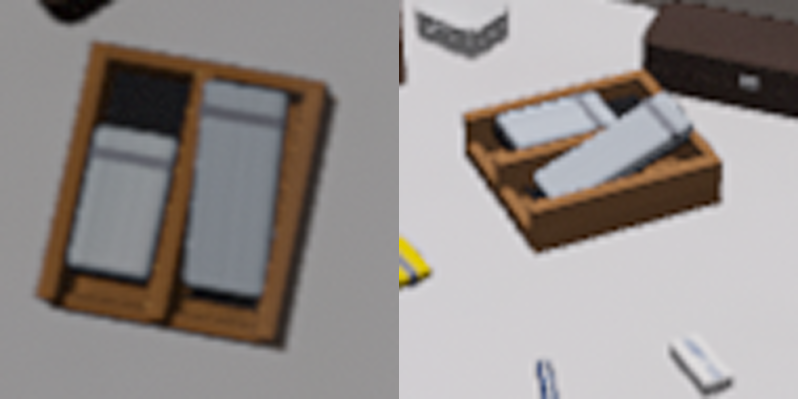

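The drive stays tipped. Corners of its top face are, in the left (top) panel, (203,80), (288,92), (262,300), (183,285), and in the right (scene) panel, (655,95), (692,128), (548,197), (535,172). I'll triangulate these.

Run:
```python
from h import *
A=np.array([(203,80),(288,92),(262,300),(183,285)])/4.2+[119.6,109.6]
B=(np.array([(655,95),(692,128),(548,197),(535,172)])-[399,0])/4.2+[229.6,114.6]
X=[]
for a,b in zip(A,B):
    o1,d1=ray("top",a);o2,d2=ray("scene",b)
    s=np.linalg.lstsq(np.c_[d1,-d2],o2-o1,rcond=None)[0];p,q=o1+s[0]*d1,o2+s[1]*d2
    X.append((p+q)/2);print(X[-1].round(1),np.linalg.norm(p-q).round(1))
X=np.array(X);c=X.mean(0);u=(X[0]+X[1]-X[2]-X[3])/2;print(c,np.linalg.norm(u),np.degrees(np.arctan2(u[1],u[0])),np.degrees(np.arcsin(u[2]/np.linalg.norm(u))))
u/=np.linalg.norm(u);print("top-face pt at 38",c+38*u)
# top view with model heights
for zf,zn in((58,20),):
    P=[onz("top",A[i],zf if i<2 else zn) for i in range(4)];f=(P[0]+P[1])/2;n=(P[2]+P[3])/2
    print(f,n,np.linalg.norm(f-n),np.degrees(np.arctan2(*(f-n)[1::-1])),[np.linalg.norm(P[0]-P[1]),np.linalg.norm(P[2]-P[3])])
```

```text
[614.2 172.5  51.9] 6.5
[608.8 130.9  51.6] 2.9
[511.7 147.4  31. ] 4.3
[524.8 186.   21.4] 2.4
[564.86600552 159.18544556  38.96970954] 97.82779921051413 -9.148498263504866 15.1394716697653
top-face pt at 38 [601.08053772 153.35337264  48.89415324]
[611.66575671 149.21122006  58.        ] [519.85472668 167.64848987  20.        ] 101.06036885625367 -11.354968150487725 [np.float64(41.047956550628676), np.float64(39.436202866467845)]
```

Run:
```python
from h import *
A=np.array([(203,80),(288,92),(262,300),(183,285)])/4.2+[119.6,109.6]
S=lambda p:((np.array(proj("scene",p))-[229.6,114.6])*4.2+[399,0]).round()
print("rim far-right corner seen (720,158):",S([618.8,111.4,34]),"far-left seen (645,72)",S([643.2,229,34]))
for t in(.25,.3,.35,.4):
    c,s=np.cos(t),np.sin(t); z=lambda r:20+14*c+r*s
    print(t,round(z(67)),round(z(-33)),[S(onz("top",A[i],z(67) if i<2 else z(-33))).tolist() for i in range(4)])
```

```text
rim far-right corner seen (720,158): [725. 160.] far-left seen (645,72) [642.  65.]
0.25 50 25 [[665.0, 96.0], [697.0, 129.0], [556.0, 202.0], [531.0, 168.0]]
0.3 53 24 [[665.0, 93.0], [697.0, 126.0], [556.0, 204.0], [531.0, 170.0]]
0.35 56 22 [[665.0, 90.0], [696.0, 123.0], [556.0, 206.0], [531.0, 172.0]]
0.4 59 20 [[664.0, 87.0], [696.0, 120.0], [556.0, 208.0], [531.0, 174.0]]
```

The measured tilt is uncertain (0.25–0.4 rad). To be sure of full tip, I'll press again with the tool normal to the tipped face and lower at the thumb end.

Call:
arm_command --motion '[{"dx":0.012,"dy":-0.06,"dz":-0.02,"ax":0,"ay":0,"az":0,"grip":-1},{"dx":0.012,"dy":-0.12,"dz":-0.04,"ax":0,"ay":0,"az":0,"grip":-1},{"dx":0.012,"dy":-0.15,"dz":-0.065,"ax":0,"ay":0,"az":0,"grip":-1},{"dx":0.012,"dy":-0.15,"dz":-0.07,"ax":0,"ay":0,"az":0,"grip":-1},{"dx":0.012,"dy":-0.15,"dz":-0.07,"ax":0,"ay":0,"az":0,"grip":-1}]'

```text
t: 4.12
ee_pos: [505.7, 166.2, 77.1]
eef_rot: [0.197, 0.101, 0.975, -0.02]
force: [-0.0, 0.3, 0.1]
gripper_width: 0.2
finger_force: 0.0
```

Call:
arm_command --motion '[{"dx":0.0065,"dy":0.0015,"dz":-0.014,"ax":0,"ay":0,"az":0,"grip":-1},{"dx":0.0075,"dy":0.0015,"dz":-0.024,"ax":0,"ay":0,"az":0,"grip":-1},{"dx":0.0075,"dy":0.0015,"dz":-0.027,"ax":0,"ay":0,"az":0,"grip":-1},{"dx":0.0075,"dy":0.0015,"dz":-0.029,"ax":0,"ay":0,"az":0,"grip":-1},{"dx":0.0075,"dy":0.0015,"dz":-0.031,"ax":0,"ay":0,"az":0,"grip":-1}]'

```text
t: 4.75
ee_pos: [513.0, 168.5, 46.0]
eef_rot: [0.197, 0.1, 0.975, -0.02]
force: [-0.5, 0.5, 0.1]
gripper_width: -0.2
finger_force: 0.0
```

Call:
arm_command --motion '[{"dx":0,"dy":0,"dz":-0.001,"ax":0,"ay":0,"az":0,"grip":-1},{"dx":0,"dy":0,"dz":-0.002,"ax":0,"ay":0,"az":0,"grip":-1}]'

```text
t: 5.0
ee_pos: [512.9, 168.3, 44.0]
eef_rot: [0.197, 0.1, 0.975, -0.02]
force: [0.1, 0.2, -0.6]
gripper_width: 0.1
finger_force: 0.0
```

Call:
arm_command --motion '[{"dx":0,"dy":0,"dz":-0.001,"ax":0,"ay":0,"az":0,"grip":-1},{"dx":0,"dy":0,"dz":-0.002,"ax":0,"ay":0,"az":0,"grip":-1},{"dx":0,"dy":0,"dz":-0.003,"ax":0,"ay":0,"az":0,"grip":-1}]'

```text
t: 5.38
ee_pos: [513.1, 168.4, 41.6]
eef_rot: [0.198, 0.1, 0.975, -0.02]
force: [-13.6, -1.5, 17.6]
gripper_width: 0.1
finger_force: 11.0
```

The press met the stop at a tip height of about 21 mm, which matches full tip. Next I'll go above the raised end with the jaws at 60 mm, then look.

Call:
arm_command --motion '[{"dx":-0.01,"dy":0.002,"dz":0.03,"ax":0,"ay":0,"az":0,"grip":-1},{"dx":-0.01,"dy":0.002,"dz":0.08,"ax":0,"ay":0,"az":0,"grip":0.4},{"dx":0.04,"dy":-0.01,"dz":0.08,"ax":0,"ay":0,"az":0,"grip":0.4},{"dx":0.07,"dy":-0.0165,"dz":0.06,"ax":0,"ay":0,"az":0,"grip":0.4},{"dx":0.074,"dy":-0.0165,"dz":0.047,"ax":0,"ay":0,"az":0,"grip":0.4},{"dx":0.074,"dy":-0.0165,"dz":0.047,"ax":0,"ay":0,"az":0,"grip":0.4}]'

```text
t: 6.12
ee_pos: [586.0, 151.6, 86.3]
eef_rot: [0.196, 0.1, 0.975, -0.02]
force: [-0.4, -0.7, -0.5]
gripper_width: 59.6
finger_force: 0.0
```

Run:
```python
from h import *
o=[]
for n,(x0,y0) in (("top",(120,100)),("scene",(230,90))):
    f=grab_frame(n)[:,:,::-1];cv2.imwrite(f"pics/{n}3.png",f)
    o.append(cv2.resize(f[y0:y0+110,x0:x0+95],None,fx=4.2,fy=4.2,interpolation=cv2.INTER_CUBIC))
cv2.imwrite("pics/c.png",np.hstack(o)); print(env.read_state()["ee_pos"])
```

```text
[586.34012485 152.07674842  88.06985622]
```

View pics/c.png

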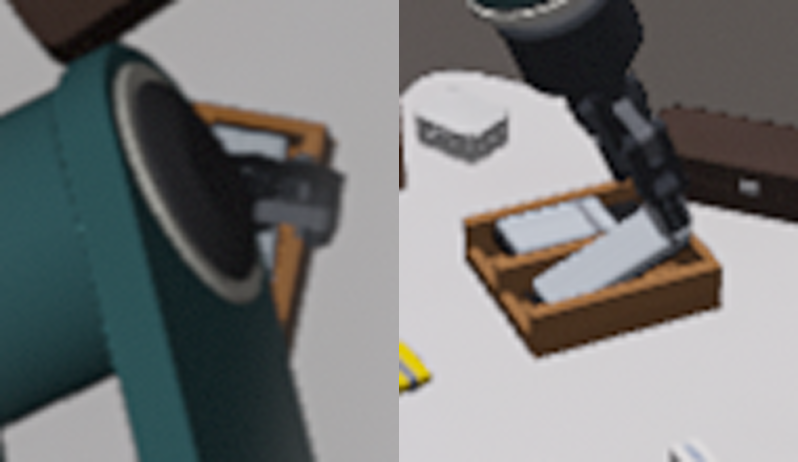

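The jaws stand above the raised end, straddling it in the scene panel (near fingertip at (685,235)). I'll descend along the tool axis.

Call:
arm_command --motion '[{"dx":0.005,"dy":-0.0005,"dz":-0.011,"ax":0,"ay":0,"az":0,"grip":0.4},{"dx":0.009,"dy":-0.0005,"dz":-0.02,"ax":0,"ay":0,"az":0,"grip":0.4},{"dx":0.0115,"dy":-0.0005,"dz":-0.026,"ax":0,"ay":0,"az":0,"grip":0.4},{"dx":0.012,"dy":-0.0005,"dz":-0.027,"ax":0,"ay":0,"az":0,"grip":0.4},{"dx":0.012,"dy":-0.0005,"dz":-0.027,"ax":0,"ay":0,"az":0,"grip":0.4}]'

```text
t: 6.85
ee_pos: [598.9, 151.3, 60.8]
eef_rot: [0.197, 0.1, 0.975, -0.02]
force: [-0.2, 0.0, 0.1]
gripper_width: 59.6
finger_force: 0.0
```

Call:
arm_command --motion '[{"dx":0,"dy":0,"dz":0,"ax":0,"ay":0,"az":0,"grip":0.1},{"dx":0,"dy":0,"dz":0,"ax":0,"ay":0,"az":0,"grip":-0.4},{"dx":0,"dy":0,"dz":0,"ax":0,"ay":0,"az":0,"grip":-0.8},{"dx":0,"dy":0,"dz":0,"ax":0,"ay":0,"az":0,"grip":-0.8},{"dx":0,"dy":0,"dz":0,"ax":0,"ay":0,"az":0,"grip":-0.8}]'

```text
t: 7.48
ee_pos: [599.0, 151.3, 61.1]
eef_rot: [0.197, 0.1, 0.975, -0.02]
force: [-0.8, -0.8, 3.4]
gripper_width: 38.4
finger_force: 62.2
```

Call:
arm_command --motion '[{"dx":0,"dy":0,"dz":0.01,"ax":0,"ay":0,"az":0,"grip":-0.8},{"dx":0,"dy":0,"dz":0.03,"ax":0,"ay":0,"az":0,"grip":-0.8},{"dx":0,"dy":0,"dz":0.06,"ax":0,"ay":0,"az":0,"grip":-0.8},{"dx":0,"dy":0,"dz":0.09,"ax":0,"ay":0,"az":0,"grip":-0.8},{"dx":0,"dy":-0.03,"dz":0.1,"ax":2.3,"ay":11,"az":0,"grip":-0.8},{"dx":0,"dy":-0.07,"dz":0.1,"ax":4.6,"ay":22.4,"az":0,"grip":-0.8},{"dx":0,"dy":-0.07,"dz":0.1,"ax":4.6,"ay":22.4,"az":0,"grip":-0.8}]'

```text
t: 8.35
ee_pos: [600.1, 78.8, 162.5]
eef_rot: [-0.001, 0.103, 0.995, 0.0]
force: [0.3, 0.7, -0.5]
gripper_width: 38.8
finger_force: 61.9
```

Run:
```python
from h import *
f=grab_frame("scene")[:,:,::-1];cv2.imwrite("pics/s4.png",f)
cv2.imwrite("pics/d.png",cv2.resize(f[40:220,220:420],None,fx=3,fy=3,interpolation=cv2.INTER_CUBIC)); s=env.read_state();print(s["ee_pos"],s["gripper_width"],s["eef_rot"])
```

```text
[599.76210597  80.01604674 161.85063618] 38.41568379497245 [-5.61002549e-04  1.03059074e-01  9.94675058e-01  2.03527562e-04]
```

View pics/d.png

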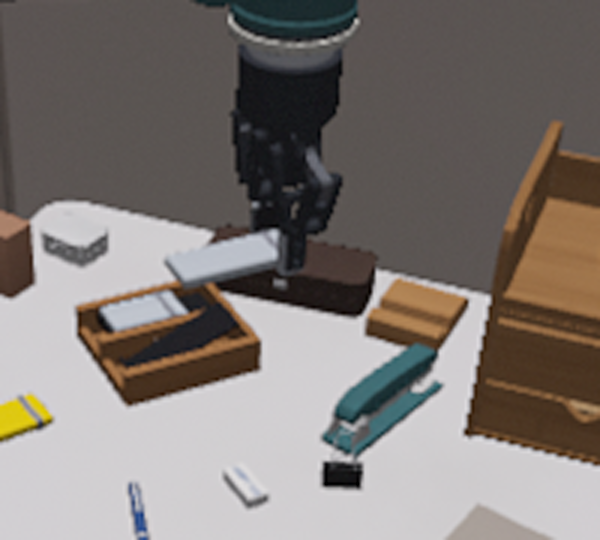

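The drive is held by its band end, level, and the shorter drive is still in its well. I'll carry it over the notebook.

Call:
arm_command --motion '[{"dx":-0.003,"dy":-0.04,"dz":0,"ax":0,"ay":0,"az":0,"grip":-0.8},{"dx":-0.006,"dy":-0.09,"dz":0,"ax":0,"ay":0,"az":0,"grip":-0.8},{"dx":-0.01,"dy":-0.14,"dz":0,"ax":0,"ay":0,"az":0,"grip":-0.8},{"dx":-0.012,"dy":-0.19,"dz":0,"ax":0,"ay":0,"az":0,"grip":-0.8},{"dx":-0.012,"dy":-0.24,"dz":-0.02,"ax":0,"ay":0,"az":0,"grip":-0.8},{"dx":-0.012,"dy":-0.285,"dz":-0.05,"ax":0,"ay":0,"az":0,"grip":-0.8},{"dx":-0.012,"dy":-0.315,"dz":-0.08,"ax":0,"ay":0,"az":0,"grip":-0.8},{"dx":-0.012,"dy":-0.322,"dz":-0.1,"ax":0,"ay":0,"az":0,"grip":-0.8},{"dx":-0.012,"dy":-0.322,"dz":-0.105,"ax":0,"ay":0,"az":0,"grip":-0.8},{"dx":-0.012,"dy":-0.322,"dz":-0.105,"ax":0,"ay":0,"az":0,"grip":-0.8}]'

```text
t: 9.65
ee_pos: [587.3, -239.5, 56.6]
eef_rot: [0.0, 0.101, 0.995, -0.0]
force: [-0.0, 0.5, -1.1]
gripper_width: 38.3
finger_force: 61.9
```

Run:
```python
from h import *
f=grab_frame("scene")[:,:,::-1];cv2.imwrite("pics/s5.png",f)
cv2.imwrite("pics/e.png",cv2.resize(f[150:300,310:460],None,fx=4,fy=4,interpolation=cv2.INTER_CUBIC)); s=env.read_state();print(s["ee_pos"],s["gripper_width"],s["eef_rot"],s["force"])
```

```text
[ 587.50261144 -239.71511898   57.05762901] 38.11482671915112 [ 7.21424876e-04  1.01329717e-01  9.94852609e-01 -2.33805818e-04] [-0.26424732 -0.47345025 -0.28530324]
```

View pics/e.png

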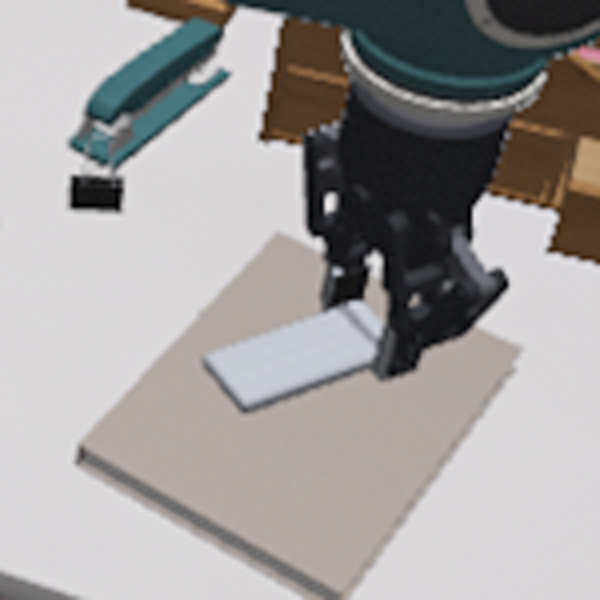

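The drive is level over the notebook, with its centre at crop (300,360). After the drop in height it should land near the cover's centre at (306,409). I'll lower it until contact.

Call:
arm_command --motion '[{"dx":0,"dy":0,"dz":-0.008,"ax":0,"ay":0,"az":0,"grip":-0.8},{"dx":0,"dy":0,"dz":-0.013,"ax":0,"ay":0,"az":0,"grip":-0.8},{"dx":0,"dy":0,"dz":-0.016,"ax":0,"ay":0,"az":0,"grip":-0.8},{"dx":0,"dy":0,"dz":-0.017,"ax":0,"ay":0,"az":0,"grip":-0.8}]'

```text
t: 10.2
ee_pos: [586.8, -240.7, 38.6]
eef_rot: [-0.0, 0.102, 0.995, 0.0]
force: [0.6, -0.0, -0.6]
gripper_width: 38.5
finger_force: 61.9
```

Call:
arm_command --motion '[{"dx":0,"dy":0,"dz":-0.001,"ax":0,"ay":0,"az":0,"grip":-0.8},{"dx":0,"dy":0,"dz":-0.001,"ax":0,"ay":0,"az":0,"grip":-0.8}]'

```text
t: 10.45
ee_pos: [586.9, -240.8, 38.0]
eef_rot: [0.0, 0.102, 0.995, -0.0]
force: [0.1, -0.1, -0.8]
gripper_width: 38.6
finger_force: 62.0
```

Call:
arm_command --motion '[{"dx":0,"dy":0,"dz":-0.001,"ax":0,"ay":0,"az":0,"grip":-0.8},{"dx":0,"dy":0,"dz":-0.0015,"ax":0,"ay":0,"az":0,"grip":-0.8}]'

```text
t: 10.7
ee_pos: [587.0, -240.8, 37.8]
eef_rot: [0.0, 0.102, 0.995, -0.0]
force: [-9.9, 4.5, 18.7]
gripper_width: 38.1
finger_force: 72.7
```

Call:
arm_command --motion '[{"dx":0,"dy":0,"dz":-0.001,"ax":0,"ay":0,"az":0,"grip":-0.8},{"dx":0,"dy":0,"dz":-0.001,"ax":0,"ay":0,"az":0,"grip":-0.8}]'

```text
t: 10.95
ee_pos: [587.0, -240.8, 37.8]
eef_rot: [0.0, 0.102, 0.995, -0.0]
force: [-14.2, 5.9, 25.8]
gripper_width: 38.6
finger_force: 76.5
```

Contact. I'll ease off the load, open, and lift clear.

Call:
arm_command --motion '[{"dx":0,"dy":0,"dz":0.0015,"ax":0,"ay":0,"az":0,"grip":-0.8},{"dx":0,"dy":0,"dz":0.0015,"ax":0,"ay":0,"az":0,"grip":0.1},{"dx":0,"dy":0,"dz":0.0015,"ax":0,"ay":0,"az":0,"grip":0.4},{"dx":0,"dy":0,"dz":0.0015,"ax":0,"ay":0,"az":0,"grip":0.4},{"dx":0,"dy":0,"dz":0.02,"ax":0,"ay":0,"az":0,"grip":0.4},{"dx":0,"dy":0,"dz":0.06,"ax":0,"ay":0,"az":0,"grip":0.4},{"dx":0,"dy":0,"dz":0.12,"ax":0,"ay":0,"az":0,"grip":0.4},{"dx":0,"dy":0.05,"dz":0.16,"ax":0,"ay":0,"az":0,"grip":0.4},{"dx":0,"dy":0.11,"dz":0.16,"ax":0,"ay":0,"az":0,"grip":0.4},{"dx":0,"dy":0.15,"dz":0.16,"ax":0,"ay":0,"az":0,"grip":0.4}]'

```text
t: 12.2
ee_pos: [586.8, -88.6, 197.6]
eef_rot: [0.001, 0.102, 0.995, 0.0]
force: [1.2, 0.1, -1.2]
gripper_width: 59.8
finger_force: 0.0
```

Run:
```python
from h import *
f=grab_frame("scene")[:,:,::-1];t=grab_frame("top")[:,:,::-1];s=env.read_state();print(s["ee_pos"],s["gripper_width"],s["force"])
cv2.imwrite("pics/f.png",np.hstack([cv2.resize(a,None,fx=2.6,fy=2.6,interpolation=cv2.INTER_CUBIC) for a in (f[130:300,300:450],t[90:260,290:440])]))
```

```text
[586.84023026 -87.5052224  197.12344876] 59.52108586056619 [-0.54115538 -0.53570816 -0.16623771]
```

View pics/f.png

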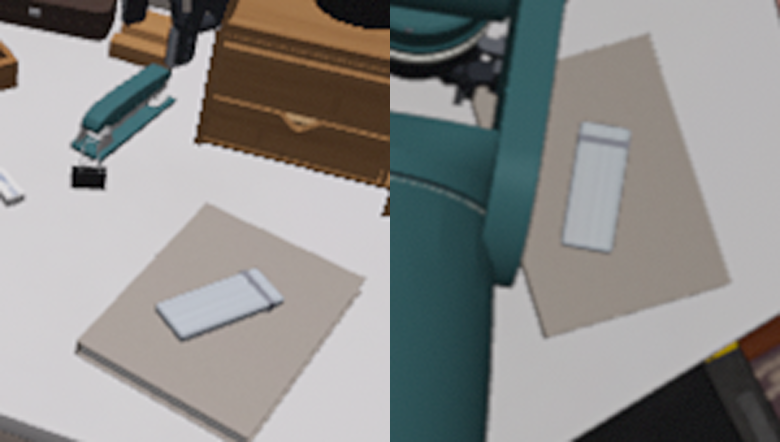

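The drive lies flat, face up, at the middle of the cover: top-view crop centre is (597,187), which is pixel (370,162), against the notebook centre at about (370,161). The gripper is clear, so I'm handing in.

```bash
python3 -c "
from station import env
print(env.sign_off())"
```

```text
the job is handed in; nothing more can be done
None
```

The longer drive was tipped up, lifted by its raised end and set down flat, face up, near the middle of the notebook's cover; the shorter drive stayed in its well, and the job was handed in at about 12 s with no verdict returned.

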